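Load a toe block in a key-wound fixture and wind the keeper over it

TASK

Turn the L-shaped aluminium block over onto its foot, let it stand there on the bench, then take it again and lay it in the nest of the grey fixture: foot flat on the nest floor, toe towards the key housing. When it is seated, wind the butterfly key clockwise (it takes several part turns) right up to its stop, so that the keeper slides out over the block's toe, then let go. Leave the pliers, the spanner and the roll of tape where they lie.

Things in the scene. Friction and masses are not known exactly. Their poses are not given: they have to be found in the camera images.
- toe_block: loose L-shaped aluminium block, 40 mm wide in y (its flat sides, to grip). Foot: plate 60 x 40 x 10 mm, x -30 to +30, z 0 to 10. Body on the foot's rear: x -30 to +6, up to z 40; ahead of it the foot is the toe. Origin: centre of the foot's underside, z up through the body, x to the toe. Starts standing on its flat 40 x 40 mm back: x up, foot's underside facing about +y (left), origin 30 mm up
- block_toe (a point): point on toe_block, at the middle of the lower edge of its toe end (x +30, y 0, z 0 mm of the block). The block weighs about 0.18 kg
- nest_fixture: fixed fixture, base plate 100 (x) x 210 (y) x 6 mm, origin at the centre of its underside on the bench. At its -y end is the nest (an open pocket), at its +y end a grey spring housing 80 x 90 mm (y 0 to 90, top at z 46 mm) with a steel butterfly key on top. Two keeper guides, top at z 30 mm, stand before the housing (y -21 to +1)
- nest_seat (a point): centre of the nest's floor, 6 mm over the bench; axes as the fixture's. The pocket measures 46 (x) by 66 mm (y) between walls 8 mm thick that rise 7 mm over the floor. The block's origin belongs here, its z up, its x along the fixture's +y
- nest_toe (a point): point on the nest's floor where the block_toe point belongs: 30 mm from nest_seat towards the housing
- key_grip (a point): centre of the key's flat wing, 74 mm over the bench, on the key's upright axis, 45 mm from the fixture's origin along its +y. The wing is an upright plate 48 mm long, 9 mm thick and 24 mm high, and turns with the key: the point's x is along the wing, y across it (grip across the 9 mm), z up.
- key (a joint): turn of the key in rad, growing clockwise seen from above, 0 (slack) to 4.4 (stop: the lug on the key's collar is beside the pin on the housing). At 0 the wing lies along the fixture's x. A spring (0.018 N m/rad) pulls back, but a built-in friction brake (0.12 N m) holds the key wherever it is let go; turning takes up to 0.25 N m
- keeper_tip (a point): middle of the lower front edge of the keeper, a steel tongue 24 mm wide and 6.5 mm thick, its underside 12.5 mm over the nest floor. It is geared to the key: it slides 5 mm per rad from the housing towards the nest. Slack, its tip stands 5 mm short of the seated block's toe end; fully wound it stands 17 mm over the toe.
- pliers: pliers with red handles, 72 x 185 x 17 mm, lying on the bench; a bystander
- spanner_13: steel spanner, 32 x 162 x 6 mm, lying on the bench; a bystander
- tape_roll: roll of yellow tape, 63 mm across, 19 mm high, lying flat; a bystander

How it is judged (in metres and radians):
On the way, in this order (a step that is already met when the one before it is completed fails the run):
1. the block has been set down on the bench on its foot and let go, outside the nest (angle between toe_block's own z axis and vertical below 0.1 rad and height (world z) of toe_block below 0.004 m and contact force between toe_block and the fingers below 0.1 N), for 0.1 s.
2. the block lies in the nest on its foot, toe to the housing, let go (angle between toe_block's own z axis and vertical below 0.06 rad and distance between toe_block and nest_seat below 0.007 m and distance between block_toe and nest_toe below 0.007 m and contact force between toe_block and the fingers below 0.1 N), for 0.1 s.
3. the key is wound to its stop with the block seated (value of joint key above 4.15 rad and distance between toe_block and nest_seat below 0.007 m), for 0.2 s.
At the end, for the whole second after the job is handed in: The block rests in the nest, foot flat on the floor (upright within 0.06 rad), its origin and its toe point each within 7 mm of nest_seat and nest_toe; the key stands within 0.25 rad of its stop (above 4.15 rad) and the keeper at least 13 mm over the toe; nothing moves (all of step 3 and y of keeper_tip in the frame of nest_toe below -0.013 m and angle between toe_block's own z axis and vertical below 0.06 rad and distance between block_toe and nest_toe below 0.007 m and linear speed of toe_block below 0.02 m/s); the robot touches nothing.
It fails at once if the pliers, the spanner or the tape are moved by more than 25 mm (distance of any of pliers, spanner_13, tape_roll from where it was at the start of the episode above 0.025 m).
It also fails if it takes over 72 s, if anything falls off the work surface, if the arm or the gripper's body presses on something with over 40 N, if the wrist force passes 120 N, or if a joint passes its speed limit or range.

ROBOT

A 6-joint arm with a two-finger parallel gripper is mounted at the origin on a cart in front of the work surface, level with it; the furniture and walls round the work are solid. World frame = base frame: x ahead of the robot, y to its left, z up, the work surface at z = 0. Lengths are in m, angles in degrees, forces in N, time in s.
With the tool pointing down it reaches from about 0.35 to 0.8 m from the base axis. Payload 7.3 kg.
Tool frame: the origin (TCP) lies at the very end of the fingers, on their centre line; the grasp point (between the pads) lies 19 mm behind it; z points along the fingers, y is the line along which they close (so a half turn about z gives the same grasp; the last joint's range is limited). The gripper opens to 85 mm and grips with 20 to 120 N. Pads are 22 mm wide; open, the fingers measure 114 mm over their backs; the gripper's body (76 mm by 85 mm) begins 54 mm behind the grasp point. The pads swing forward as they close: fully open they stand 13 mm farther back than shut.
Start: joints at [-85.084, 19.595, 87.324, -0, 73.075, -8.365], TCP at [0.121, -0.511, 0.231] pointing down, gripper open.
Joint ranges: [-145.02, 145.02], [-44.19, 115.74], [2.07, 154.8], [-57.11, 237.11], [16.16, 152.29], [-177.93, 177.93]. Speed limits (degrees/s): [147.25, 147.25, 180, 180, 180, 180].

INTERFACE

Orientations are given as [roll, pitch, yaw] about the fixed x, y, z axes, in that order (R = Rz(yaw) Ry(pitch) Rx(roll)).
In Python, from rig import ctrl, viewer gives the robot as it stands. The module is installed in compiled form; this text tells all that it offers. Calls block until the motion is done:
- ctrl.goto(position, orientation): joint-space move of the TCP to a pose.
- ctrl.movel(position, orientation=None, velocity=0.15): straight line of the TCP; orientation=None keeps the orientation; velocity is the mean speed in m/s.
- ctrl.move_joints(angles): joint-space move.
- ctrl.open_jaws() and ctrl.grab(strength=None): open the fingers fully, or close them until they stop; strength is the grip in N (None keeps the last).
- ctrl.sleep(seconds).
- ctrl.inverse_kinematics(position, orientation): joint angles nearest the present ones, or None.
- ctrl.get_state(): the state.
- viewer.get_image(name): name is "scene" or "side" or "wrist"; returns the picture (480x640x3 uint8, blue, green, red); there is no depth.
- viewer.camera_model(name): a dict with "fx", "fy", "cx", "cy" (pixels), "origin" and "attitude" of the camera in the world; the wrist camera has in their place "tool_from_camera" (4x4, takes a point from camera to tool coordinates, whose origin is the TCP and whose axes are the flange's). Camera axes: x right, y down, z forward; pixel columns grow to the right and rows downward; lengths in m; the calibration is good to about 2 mm. The wrist camera is an equidistant fisheye: a pixel r from the principal point sees the ray r / f radians off the axis. A picture is of the moment at which its call begins: read the wrist's pose just before it. camera_model takes no time and is no camera call.
A pose or a line that the arm cannot do raises ctrl.PlanningError and nothing moves.
- ctrl.sign_off(): hands the job in; it is judged then, once.
Trained networks look in the newest picture that a camera, given by its name, has taken for a name from the list of things; names that differ only in an ending like _2 or _b are one class to them, and where a whole thing is asked for, a point or a joint stands for the part that bears it (a point fixed in the world has none). Each returns a list of dicts, best first, with "confidence" (0 to 1); they miss things now and then, are a little off and sometimes report something else, mostly with a low value. They report only what shows in the picture. A call takes as long as a camera call.
- viewer.find_in(camera, label): "centre" ([column, row] in pixels, amid what is visible of it).
- viewer.tip_of(camera, label): "centre" ([column, row] in pixels: a listed point, or the origin of a listed thing).
The state is a dict: "t": time; "joint_positions": joint angles; "joint_vel": joint speeds; "effort": joint torques, N m; "position": TCP position; "tool_rot": TCP orientation; "contact_force": force on the tool from outside, world axes, zero at the start; "torque": the same for the moment, N m; "grip_width": finger opening in m; "grasp_force": force on a finger pad.
Only numpy, scipy, OpenCV 4.12 (cv2) and the standard library are available. Lean on these libraries where they do the work, as an engineer would, in place of code of your own. Each camera call takes 0.05 s, during which the arm holds its last target. There are 200 camera calls.

## Working session

There is one attempt and no reset: what is moved stays moved. The work goes in short steps, each a Python script; the robot and the scene stay as the last script left them, time stands still between calls to the robot, and variables do not carry over. Pictures are saved under pics/ and viewed, at most 13 in all, crops included, and the job is handed in when it is done.

```bash
mkdir -p pics; cat > h.py <<'E'
import numpy as np, cv2
from rig import ctrl, viewer
from scipy.spatial.transform import Rotation as R
def ray(cam,px):
    m=viewer.camera_model(cam)
    if cam!='wrist':
        A=np.array(m['attitude'],float)
        A=A if A.shape==(3,3) else R.from_euler('xyz',A.ravel(),degrees=True).as_matrix()
        d=np.array([(px[0]-m['cx'])/m['fx'],(px[1]-m['cy'])/m['fy'],1.]); o=np.array(m['origin'],float)
        return o,A@(d/np.linalg.norm(d))
    s=ctrl.get_state(); T=np.array(m['tool_from_camera'])
    u=np.array([(px[0]-m['cx'])/m['fx'],(px[1]-m['cy'])/m['fy']]); th=np.linalg.norm(u)
    d=np.r_[u/th*np.sin(th),np.cos(th)]
    W=R.from_euler('xyz',s['tool_rot'],degrees=True).as_matrix()
    return W@T[:3,3]+np.array(s['position']),W@T[:3,:3]@d
def onz(cam,px,z):
    o,d=ray(cam,px); return o+d*(z-o[2])/d[2]
def tri(rs):
    A=sum(np.eye(3)-np.outer(d,d) for o,d in rs); b=sum((np.eye(3)-np.outer(d,d))@o for o,d in rs)
    return np.linalg.solve(A,b)
E
python3 - <<'E'
from h import *
np.set_printoptions(precision=4,suppress=True)
print({k:v for k,v in ctrl.get_state().items()})
for c in ['scene','side','wrist']:
    im=viewer.get_image(c); cv2.imwrite(f'pics/{c}0.png',im); print(c,viewer.camera_model(c))
    for l in ['toe_block','block_toe','nest_fixture','nest_seat','nest_toe','key_grip','keeper_tip','pliers','spanner_13','tape_roll']:
        r=viewer.tip_of(c,l)[:2]
        print(l,[(np.round(x['centre'],1),round(x['confidence'],2)) for x in r])
E
```

```text
{'t': 0.0, 'joint_positions': array([-85.0834,  19.6368,  87.376 ,  -0.0004,  73.0759,  -8.3656]), 'joint_vel': array([ 0.0411,  0.0468, -0.0225,  0.0566, -0.0772, -0.0059]), 'effort': array([ -0.0026, -43.3682, -24.6014,  -0.0002,   0.0079,   0.    ]), 'position': array([ 0.1206, -0.5106,  0.2306]), 'tool_rot': array([-179.9121,   -0.0126,   13.2824]), 'contact_force': array([-0.6504, -0.0832,  0.5221]), 'torque': array([-0.0363,  0.056 , -0.0091]), 'grasp_force': 0.0, 'grip_width': 0.08537837403670971}
scene {'fx': 495.77739132682524, 'fy': 495.77739132682524, 'cx': 319.69106477241667, 'cy': 237.5620097149997, 'origin': array([-0.0181,  0.5649,  0.6837]), 'attitude': array([-128.1651,   -0.3988, -131.8911])}
toe_block [(array([228.7, 379.1]), 0.84)]
block_toe [(array([227.3, 366.2]), 0.75)]
nest_fixture [(array([346.5, 297.6]), 0.76)]
nest_seat [(array([377.3, 287.1]), 0.73), (array([349.6, 300.4]), 0.24)]
nest_toe [(array([366.6, 291.5]), 0.63)]
key_grip [(array([332.5, 279.5]), 0.64)]
keeper_tip [(array([361.9, 289. ]), 0.46)]
pliers [(array([331.1, 277.7]), 0.7), (array([367.2, 
[... 529 characters left out ...]
]), 0.74)]
nest_toe [(array([291.3, 286.7]), 0.61)]
key_grip [(array([291.4, 246. ]), 0.6)]
keeper_tip [(array([290.1, 282. ]), 0.44)]
pliers [(array([399.2, 346.9]), 0.73)]
spanner_13 [(array([323.6, 370.1]), 0.94)]
tape_roll [(array([320.3, 336. ]), 0.96)]
wrist {'fx': 371.64829954431775, 'fy': 371.64829954431775, 'cx': 315.28943450985093, 'cy': 241.4035252181445, 'tool_from_camera': array([[ 0.0011, -0.9531, -0.3025,  0.0764],
       [ 1.    ,  0.0008,  0.0011, -0.    ],
       [-0.0008, -0.3025,  0.9531, -0.1419],
       [ 0.    ,  0.    ,  0.    ,  1.    ]])}
toe_block []
block_toe []
nest_fixture []
nest_seat []
nest_toe []
key_grip []
keeper_tip []
pliers []
spanner_13 []
tape_roll []
```

```bash
python3 - <<'E'
from h import *
np.set_printoptions(precision=4,suppress=True)
a=cv2.imread('pics/scene0.png');b=cv2.imread('pics/side0.png')
cv2.imwrite('pics/ab.png',np.vstack([cv2.resize(a[150:450,130:530],(800,600))[::1,::1]]))
P=dict(block=((228.7,379.1),(273.4,211.2)),btoe=((227.3,366.2),(272,206.2)),fix=((346.5,297.6),(290.1,282.5)),seat=((377.3,287.1),(288.4,295.7)),ntoe=((366.6,291.5),(291.3,286.7)),key=((332.5,279.5),(291.4,246)),tip=((361.9,289),(290.1,282)),pl=((367.2,201.3),(399.2,346.9)),sp=((435.6,227.6),(323.6,370.1)),tape=((402.1,241.6),(320.3,336)))
Z=dict(block=.03,btoe=.06,fix=0,seat=.006,ntoe=.006,key=.074,tip=.0185,pl=.008,sp=.003,tape=0.009)
for k,(p,q) in P.items(): print(k,tri([ray('scene',p),ray('side',q)]),onz('scene',p,Z[k]),onz('side',q,Z[k]))
E
```

```text
block [0.422  0.3527 0.0327] [0.4256 0.3519 0.03  ] [0.421  0.3558 0.03  ]
btoe [0.4222 0.3481 0.0553] [0.4263 0.3501 0.06  ] [0.4162 0.3328 0.06  ]
fix [ 0.4456  0.0638 -0.0053] [0.4521 0.0671 0.    ] [0.4369 0.0499 0.    ]
seat [ 0.4298  0.0007 -0.0005] [0.4286 0.0058 0.006 ] [ 0.4266 -0.0095  0.006 ]
ntoe [0.4369 0.028  0.003 ] [0.434  0.0305 0.006 ] [0.4373 0.0247 0.006 ]
key [0.4492 0.1069 0.0723] [0.4505 0.1079 0.074 ] [0.447  0.1022 0.074 ]
tip [0.4378 0.0376 0.0124] [0.4363 0.0422 0.0185] [0.4349 0.0277 0.0185]
pl [ 0.6531 -0.2053 -0.0027] [ 0.6487 -0.1949  0.008 ] [ 0.6446 -0.2197  0.008 ]
sp [ 0.4781 -0.2498 -0.0054] [ 0.4757 -0.2404  0.003 ] [ 0.4737 -0.2598  0.003 ]
tape [ 0.489  -0.1475 -0.0019] [ 0.4882 -0.1373  0.009 ] [ 0.4811 -0.1635  0.009 ]
```

View pics/ab.png

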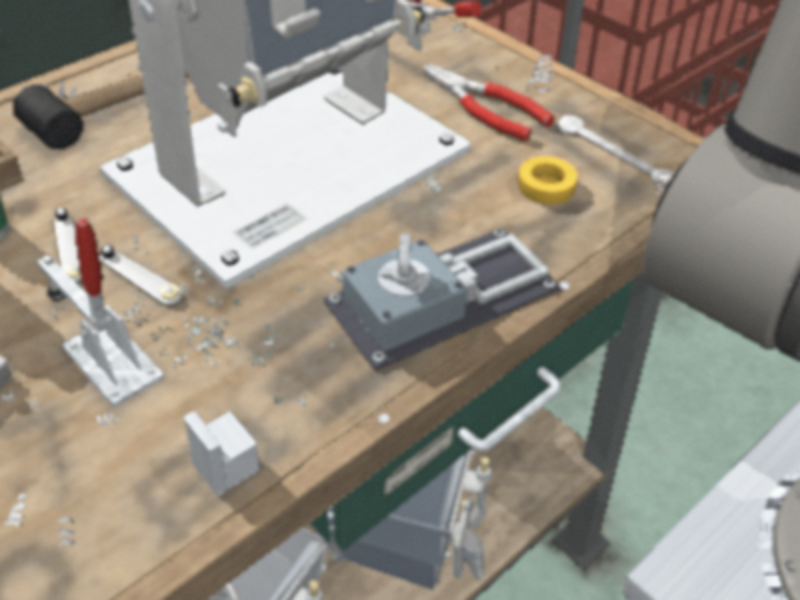

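View pics/side0.png

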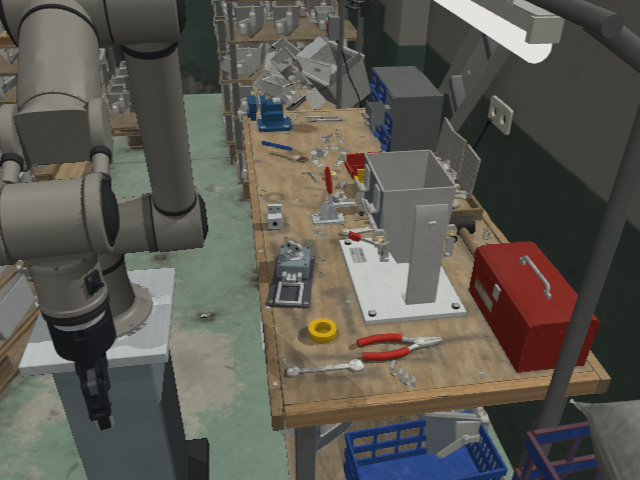

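The scene view shows the block at crop (222,450), which is scene pixel (241,375). It stands near the bench edge with its foot plate on the left. The fixture is at crop (430,290), yawed slightly. A gantry stands behind the fixture and a toggle clamp is behind and left of the block. Next I'll look from close by with the wrist camera.

```bash
cat > look.py <<'E'
from h import *
np.set_printoptions(precision=4,suppress=True)
def look(labels,name):
    ctrl.sleep(.3); im=viewer.get_image('wrist'); cv2.imwrite(f'pics/{name}.png',im)
    for l,z in labels.items():
        for x in viewer.tip_of('wrist',l)[:2]: print(l,np.round(x['centre'],1),round(x['confidence'],2),onz('wrist',x['centre'],z))
FX=dict(nest_fixture=0,nest_seat=.006,nest_toe=.006,key_grip=.074,keeper_tip=.0185)
E
python3 - <<'E'
from look import *
for p,z in (((247,287),0),((235,245),0),((187,345),0),((211,321),0),((163,283),.1),((174,255),.1)): print(p,onz('scene',p,z))
ctrl.goto([.40,.03,.30],[180,0,180])
look(FX,'w1')
ctrl.goto([.40,.34,.25],[180,0,180])
look(dict(toe_block=.03,block_toe=.06),'w2')
print(ctrl.get_state()['t'],ctrl.get_state()['joint_positions'])
cv2.imwrite('pics/w12.png',cv2.resize(np.hstack([cv2.imread('pics/w1.png')[:,60:580],cv2.imread('pics/w2.png')[:,60:580]]),(800,369)))
E
```

```text
(247, 287) [0.6036 0.194  0.    ]
(235, 245) [0.7291 0.137  0.    ]
(187, 345) [ 0.5535  0.3569 -0.    ]
(211, 321) [0.5738 0.2955 0.    ]
(163, 283) [0.6152 0.3495 0.1   ]
(174, 255) [0.669 0.299 0.1  ]
nest_fixture [341.6 226.6] 0.56 [0.4422 0.0618 0.    ]
nest_seat [288.7 217.5] 0.72 [ 0.4293 -0.0028  0.006 ]
nest_toe [311.3 224.5] 0.85 [0.4381 0.0246 0.006 ]
key_grip [384.6 254.2] 0.91 [0.4523 0.1032 0.074 ]
keeper_tip [312.4 227.5] 0.56 [0.4384 0.0261 0.0185]
block_toe [325.6 236. ] 0.86 [0.4218 0.349  0.06  ]
block_toe [ 63.7 240.4] 0.24 [0.4261 0.0596 0.06  ]
6.0917 [ 31.9563  18.7647  85.4933   0.0008  75.7292 -58.0069]
```

View pics/w12.png

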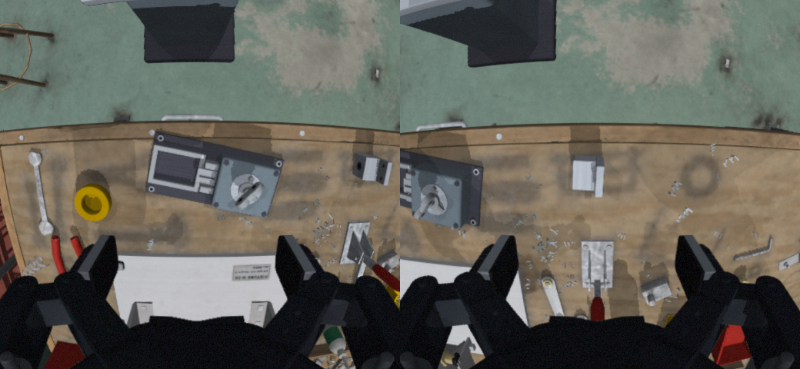

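Left half: fixture with the nest at (180,168) and the key at (247,190). Right half: block at (588,177) on its back with the foot plate to its right (+y). I'll enlarge both.

```bash
python3 - <<'E'
import cv2,numpy as np
a=cv2.imread('pics/w1.png')[160:300,240:440]; b=cv2.imread('pics/w2.png')[185:265,265:345]
a=cv2.resize(a,None,fx=4,fy=4,interpolation=cv2.INTER_CUBIC);b=cv2.resize(b,(560,560),interpolation=cv2.INTER_CUBIC)
cv2.imwrite('pics/c1.png',a);cv2.imwrite('pics/c2.png',b)
E
```

```text
(no output)
```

View pics/c1.png

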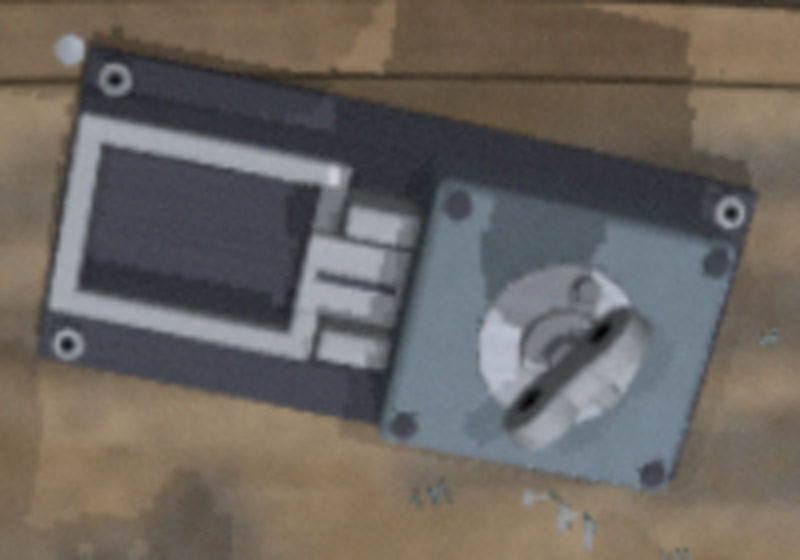

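View pics/c2.png

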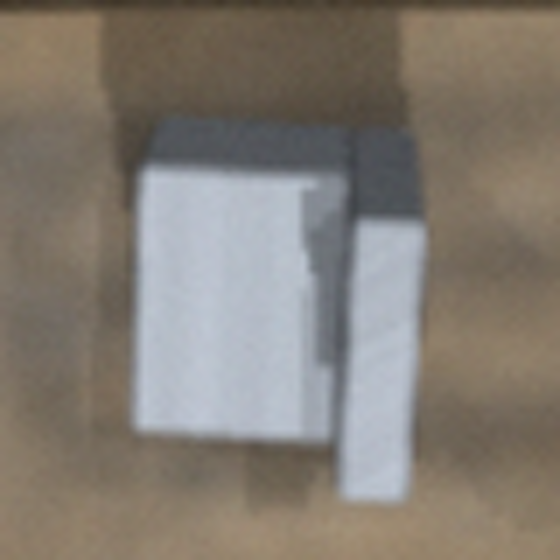

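Block crop: foot top corners (355,220), (427,222), (410,500) and (338,498). Body top corners (140,165), (348,168), (330,437) and (133,432). Fixture crop: nest wall outer corners (85,115), (350,170), (305,360) and (50,310). The key wing's top runs from (515,420) to (630,315), so the key already seems partly turned.

```bash
cat > m.py <<'E'
from look import *
import h
m=viewer.camera_model('wrist')
def at(pos,px,z):
    T=np.array(m['tool_from_camera']);u=np.array([(px[0]-m['cx'])/m['fx'],(px[1]-m['cy'])/m['fy']]);th=np.linalg.norm(u)
    d=np.r_[u/th*np.sin(th),np.cos(th)];W=R.from_euler('xyz',[180,0,180],degrees=True).as_matrix()
    o=W@T[:3,3]+pos;d=W@T[:3,:3]@d;return o+d*(z-o[2])/d[2]
A=lambda p,z:at(np.array([.40,.03,.30]),(240+p[0]/4-.375,160+p[1]/4-.375),z)
B=lambda p,z:at(np.array([.40,.34,.25]),(265+p[0]/7-.43,185+p[1]/7-.43),z)
def rect(f,c,z):
    q=np.array([f(p,z) for p in c]);print(q[:,:2].tolist());e=[np.linalg.norm(q[i]-q[i-1]) for i in range(4)]
    u=(q[1]+q[2]-q[0]-q[3]);print('centre',q.mean(0),'sides',np.array(e),'dir',np.degrees(np.arctan2(u[1],u[0])))
rect(A,[(85,115),(350,170),(305,360),(50,310)],.013)
rect(A,[(102,150),(320,183),(292,330),(80,292)],.013)
rect(A,[(440,180),(737,240),(667,490),(380,435)],.046)
print([A(p,.006) for p in ((88,45),(757,188),(40,355))])
a,b=A((515,420),.086),A((630,315),.086);print('wing',a,b,np.degrees(np.arctan2(*(b-a)[1::-1])))
a,b=A((525,445),.062),A((645,340),.062);print('wing low',a,b)
rect(B,[(355,220),(427,222),(410,500),(338,498)],.06)
rect(B,[(140,165),(348,168),(330,437),(133,432)],.036)
E
python3 m.py
```

```text
[[0.392197408609494, -0.03438707470158311], [0.4089358469622511, 0.043410882553109514], [0.46786964477700277, 0.030275212633235786], [0.4520127556295257, -0.04735980715215422]]
centre [ 0.4303 -0.002   0.013 ] sides [0.0612 0.0796 0.0604 0.0792] dir 78.15632013165626
[[0.4027323988931588, -0.029632038493949908], [0.41287201834893883, 0.03460830657867662], [0.4582864600906539, 0.026325533927116507], [0.44632040091925246, -0.037837528512939846]]
centre [ 0.4301 -0.0016  0.013 ] sides [0.0444 0.065  0.0462 0.0653] dir 80.23182427324049
[[0.4049034320334772, 0.06693374947172119], [0.42100698145538334, 0.15216271819939486], [0.49745383986514735, 0.13766360519254794], [0.47934225065017266, 0.051767800789009465]]
centre [0.4507 0.1021 0.046 ] sides [0.076  0.0867 0.0778 0.0878] dir 78.69322773113421
[array([ 0.3723, -0.034 ,  0.006 ]), array([0.4143, 0.1698, 0.006 ]), array([ 0.4688, -0.0526,  0.006 ])]
wing [0.4594 0.0844 0.086 ] [0.431  0.1129 0.086 ] 134.97466947316383
wing low [0.4761 0.0913 0.062 ] [0.4455 0.1232 0.062 ]
[[0.40234332820237606, 0.33958960126193727], [0.40259474066617157, 0.34903524295974864], [0.4412993988045921, 0.3470846738868543], [0.4410237168043102, 0.33732814964750957]]
centre [0.4218 0.3433 0.06  ] sides [0.0387 0.0094 0.0388 0.0098] dir 88.42764058308381
[[0.4001797909643999, 0.3094234175924703], [0.40064786173376365, 0.33858268063812985], [0.4402814228191975, 0.3360013010770929], [0.439575662682342, 0.3075481191655994]]
centre [0.4202 0.3229 0.036 ] sides [0.0394 0.0292 0.0397 0.0285] dir 88.83278252334075
```

```bash
cat > plan.py <<'E'
from look import *
c=np.cos; s=np.sin
def Rz(a): return R.from_euler('z',a,degrees=True).as_matrix()
def pose(Rb,ob,Rt,gp,back=0.,up=0.):
    W=Rb@Rt; p=ob+Rb@gp+W[:,2]*(.019-back)+[0,0,up]
    return p,R.from_matrix(W).as_euler('xyz',degrees=True)
yb=-2.7
Rb0=Rz(yb)@np.array([[0,-1,0],[0,0,-1],[1,0,0.]])   # cols: x=Z,y=-X,z=-Y
ob0=np.array([.4215,.3485,.030])
def tool(ang,sg):  # tool z in block frame (-sin,0,-cos)
    z=np.array([-s(np.radians(ang)),0,-c(np.radians(ang))]);y=np.array([0,sg,0.]);return np.c_[np.cross(y,z),y,z]
gp=np.array([-.004,0,.025])
E
python3 - <<'E'
from plan import *
for ang in (40,45,50):
  for sg in (1,-1):
    Rt=tool(ang,sg)
    q=[ctrl.inverse_kinematics(*pose(Rb0,ob0,Rt,gp,b,u)) for b,u in ((.1,0),(0,0),(0,.1))]
    print(ang,sg,*[None if x is None else np.round(x) for x in q])
    for yaw in (78.6,87.3):
      for y in (.22,.25,.28,.31,.34):
        ob=np.array([.43,y,0.]);q=[ctrl.inverse_kinematics(*pose(Rz(yaw),ob,Rt,gp,b,u)) for b,u in ((0,.1),(0,0),(.1,0))]
        print('  ',yaw,y,*[None if x is None else np.round(x) for x in q])
E
```

```text
40 1 [ -8.  34. 121.  66.  56. 120.] [  3.  43. 120.  81.  50. 112.] [  3.  30. 118.  70.  54. 131.]
   78.6 0.22 [  34.   40.   85.  -27.   86. -125.] [  34.   49.   87.  -28.   76. -120.] [  38.   47.   76.  -25.   90. -124.]
   78.6 0.25 [  36.   42.   81.  -26.   88. -125.] [  36.   50.   84.  -26.   79. -120.] [  40.   49.   72.  -24.   93. -123.]
   78.6 0.28 [  38.   44.   77.  -25.   91. -124.] [  38.   52.   80.  -25.   82. -120.] [  41.   51.   67.  -23.   96. -123.]
   78.6 0.31 [  40.   46.   73.  -24.   94. -123.] [  40.   53.   75.  -24.   85. -119.] [  43.   53.   62.  -22.   99. -122.]
   78.6 0.34 [  42.   48.   68.  -23.   97. -123.] [  42.   55.   71.  -23.   88. -119.] [  45.   55.   56.  -21.  102. -122.]
   87.3 0.22 [  35.   39.   88.  -31.   82. -129.] [  35.   48.   91.  -32.   72. -123.] [  40.   45.   80.  -28.   85. -127.]
   87.3 0.25 [  38.   41.   85.  -29.   84. -129.] [  38.   49.   87.  -30.   75. -123.] [  42.   47.   76.  -27.   88. -127.]
   87.3 0.28 [  40.   42.   81.  -28.   87. -128.] [  40.   50.   83.  -29.   78. -123.] [  44.   49.   71.  -
[... 5888 characters left out ...]
27.  95.  62.] [ 45.  61.  52. -27. 110.  58.]
   78.6 0.34 [ 44.  54.  63. -27. 106.  58.] [ 44.  61.  64. -26.  99.  62.] [ 47.  64.  46. -26. 114.  57.]
   87.3 0.22 [ 38.  44.  85. -35.  89.  54.] [ 38.  53.  86. -36.  81.  60.] [ 43.  52.  74. -32.  94.  55.]
   87.3 0.25 [ 40.  46.  81. -34.  92.  54.] [ 40.  54.  82. -34.  84.  59.] [ 45.  54.  69. -31.  97.  55.]
   87.3 0.28 [ 42.  48.  76. -33.  95.  54.] [ 42.  56.  78. -33.  87.  59.] [ 46.  56.  64. -31. 101.  55.]
   87.3 0.31 [ 44.  50.  72. -32.  98.  54.] [ 44.  57.  73. -32.  91.  58.] [ 48.  58.  58. -30. 104.  54.]
   87.3 0.34 [ 46.  52.  67. -31. 101.  53.] [ 46.  59.  68. -31.  94.  58.] [ 50.  61.  52. -30. 108.  54.]
```

```bash
python3 - <<'E'
from plan import *
Rt=tool(40,-1)
ctrl.goto(*pose(Rb0,ob0,Rt,gp,.1,.06))
ctrl.movel(*pose(Rb0,ob0,Rt,gp,.08),velocity=.2)
ctrl.movel(*pose(Rb0,ob0,Rt,gp),velocity=.12)
p,o=pose(Rb0,ob0,Rt,gp); st=ctrl.get_state(); print(p,o,st['position'],st['tool_rot'],st['contact_force'],st['t'])
cv2.imwrite('pics/g1.png',viewer.get_image('scene')[280:460,130:370].repeat(3,0).repeat(3,1))
E
```

```text
[0.421  0.3381 0.0138] [180.  -50.   87.3] [0.4213 0.3379 0.0144] [179.9097 -50.009   87.3689] [-0.1986 -0.7948  0.5226] 8.4333
```

View pics/g1.png

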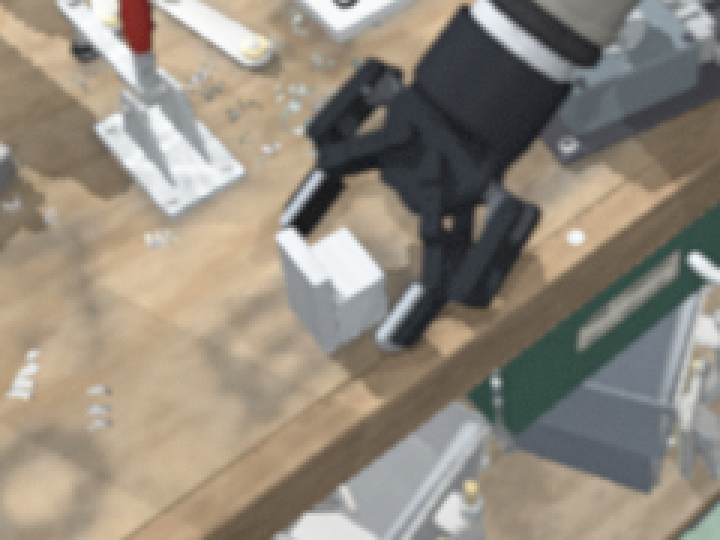

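The fingers straddle the block cleanly, with the pads at (305,205) and (400,310) on either side of it. Next: grab, turn, set down.

```bash
cat >> plan.py <<'E'
P1=np.array([.43,.27,.0])
E
python3 - <<'E'
from plan import *
Rt=tool(40,-1); Rb1=Rz(78.6)
ctrl.grab(60); st=ctrl.get_state(); print(st['grip_width'],st['grasp_force'],st['position'])
ctrl.movel(*pose(Rb0,ob0,Rt,gp,0,.09),velocity=.15)
ctrl.goto(*pose(Rb1,P1,Rt,gp,0,.09))
ctrl.movel(*pose(Rb1,P1,Rt,gp,0,.004),velocity=.15); print(ctrl.get_state()['contact_force'])
ctrl.movel(*pose(Rb1,P1,Rt,gp,0,.001),velocity=.03); ctrl.sleep(.2)
st=ctrl.get_state(); print(st['contact_force'],st['grip_width'],st['t'])
cv2.imwrite('pics/g2.png',viewer.get_image('scene')[260:440,130:370].repeat(3,0).repeat(3,1))
E
```

```text
0.03915755064776536 60.585269904113375 [0.4214 0.3379 0.0142]
[ 0.5249 -0.8464 -1.7363]
[ 0.2798  0.3131 -2.1025] 0.039397299352053 12.5333
```

View pics/g2.png

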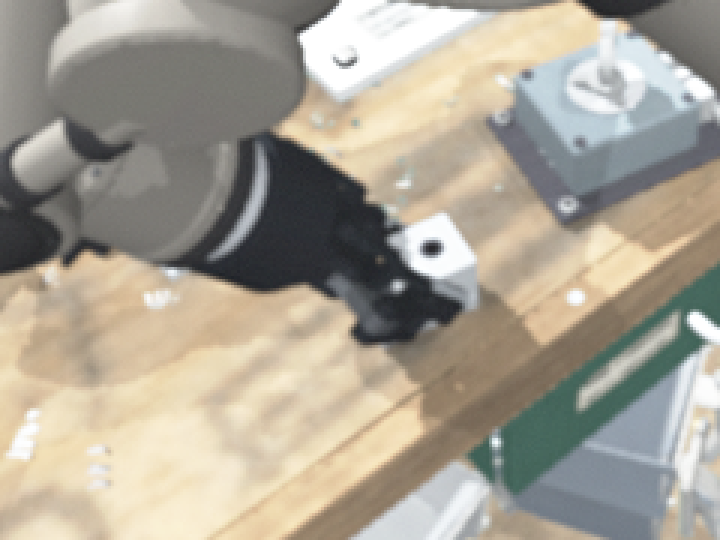

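Block is upright in the gripper at (440,250), and no bench contact has registered yet. I'll lower it to contact, release, back off and look from above.

```bash
python3 - <<'E'
from plan import *
Rt=tool(40,-1); Rb1=Rz(78.6)
for u in (0,-.001,-.002,-.003):
    ctrl.movel(*pose(Rb1,P1,Rt,gp,0,u),velocity=.03); f=ctrl.get_state()['contact_force']; print(u,f)
    if f[2]>3: break
ctrl.open_jaws(); ctrl.sleep(.2)
ctrl.movel(*pose(Rb1,P1,Rt,gp,.1,u),velocity=.2)
Rd=tool(0,-1)
for sg in (1,-1): print(sg,ctrl.inverse_kinematics(*pose(Rb1,P1,tool(0,sg),np.array([-.012,0,.03]),.0)))
ctrl.goto(*pose(Rb1,P1,Rd,np.array([-.012,0,.03]),.15)); 
look(dict(toe_block=0,block_toe=0),'w3'); print(ctrl.get_state()['t'],ctrl.get_state()['position'],ctrl.get_state()['tool_rot'])
im=cv2.imread('pics/w3.png'); cv2.imwrite('pics/c3.png',im[140:340,220:420].repeat(3,0).repeat(3,1))
E
```

```text
0 [-0.0276  0.0116 -1.5317]
-0.001 [-0.7604  1.0615  5.908 ]
1 [  22.3298   33.8813  105.563    -0.       40.5557 -146.2702]
-1 [ 22.3298  33.8813 105.563   -0.      40.5557  33.7298]
toe_block [314.5 204.5] 0.82 [0.4283 0.2718 0.    ]
block_toe [314.7 170.5] 0.74 [0.4341 0.2995 0.    ]
15.55 [0.4275 0.2587 0.1603] [-179.935     0.0538   78.6601]
```

View pics/c3.png

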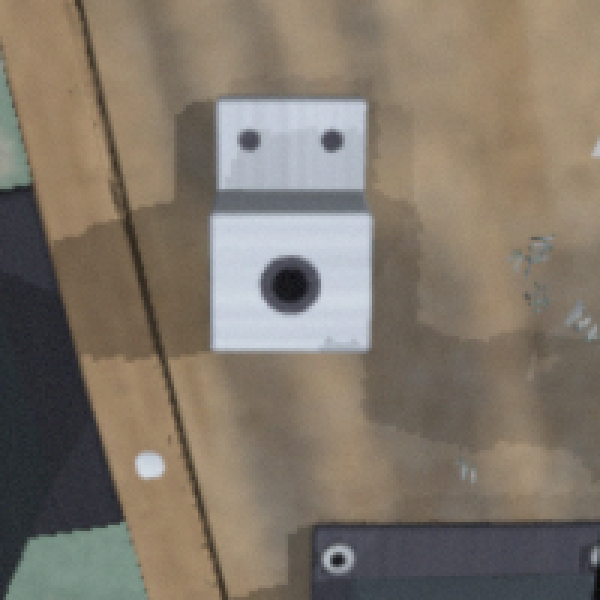

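Block stands on its foot, body top corners at (212,213), (371,213), (371,351) and (212,351), square to the tool. I'll look at the nest and key from the same relative pose, so calibration errors cancel.

```bash
python3 - <<'E'
from plan import *
q=np.array([onz('wrist',(220+a/3-.33,140+b/3-.33),.04) for a,b in ((212,213),(371,213),(371,351),(212,351))])
print(q); cen=q.mean(0); Rb=Rz(78.6); print('origin', cen+Rb@[.012,0,-.04])
q=np.array([onz('wrist',(220+a/3-.33,140+b/3-.33),.01) for a,b in ((217,98),(367,98))]); print('toe end',q, 'origin',q.mean(0)-Rb@[.03,0,0])
ctrl.goto(*pose(Rb,np.array([.4303,-.002,.006]),tool(0,-1),np.array([-.012,0,.03]),.15))
look(FX,'w4'); print(ctrl.get_state()['t'],ctrl.get_state()['position'],ctrl.get_state()['tool_rot'])
im=cv2.imread('pics/w4.png'); cv2.imwrite('pics/c4.png',im[40:340,170:470].repeat(2,0).repeat(2,1))
E
```

```text
[[0.4122 0.2789 0.04  ]
 [0.4498 0.2714 0.04  ]
 [0.4436 0.2366 0.04  ]
 [0.4046 0.2444 0.04  ]]
origin [ 0.4299  0.2696 -0.    ]
toe end [[0.4166 0.3028 0.01  ]
 [0.4552 0.2951 0.01  ]] origin [0.43   0.2695 0.01  ]
nest_fixture [317.5 130.8] 0.84 [0.4434 0.0589 0.    ]
nest_seat [318.  205.8] 0.67 [ 0.4317 -0.0021  0.006 ]
nest_toe [317.9 172.3] 0.87 [0.4371 0.0253 0.006 ]
key_grip [318.9  60.9] 0.89 [0.4528 0.1029 0.074 ]
keeper_tip [317.5 168.9] 0.58 [0.4376 0.0293 0.0185]
17.2083 [ 0.428  -0.0137  0.167 ] [179.997   -0.0004  78.6088]
```

View pics/c4.png

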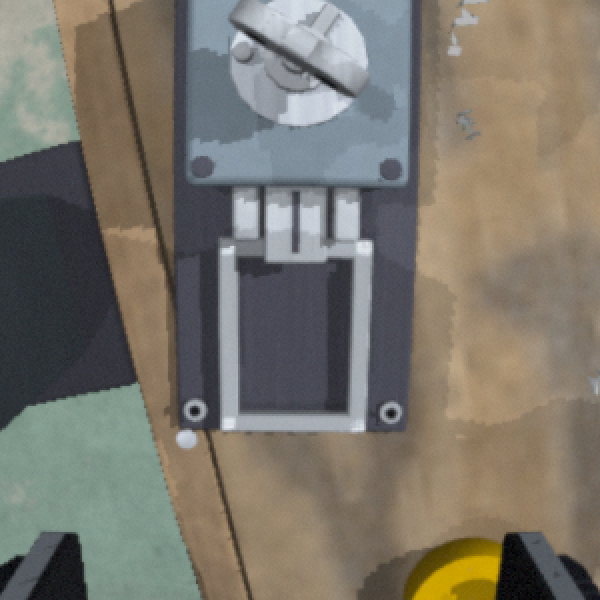

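Nest wall outer corners at (220,240), (372,240), (366,430) and (222,430). The keeper tip at (297,262) just reaches the pocket edge. The key wing runs from (240,10) to (365,90), about 32° clockwise already, so the housing is partly wound.

```bash
python3 - <<'E'
from plan import *
def rect(c,z):
    q=np.array([onz('wrist',(170+a/2-.25,40+b/2-.25),z) for a,b in c]);u=q[0]+q[1]-q[2]-q[3];v=q[1]+q[2]-q[0]-q[3]
    print('c',q.mean(0),'len',np.linalg.norm(u)/2,np.linalg.norm(v)/2,'dir',np.degrees(np.arctan2(u[1],u[0])),np.degrees(np.arctan2(v[1],v[0])))
rect([(220,240),(372,240),(366,430),(222,430)],.013)
rect([(238,258),(353,258),(350,412),(240,412)],.013)
q=[onz('wrist',(170+a/2,40+b/2),.086) for a,b in ((236,8),(360,88))];d=q[1]-q[0];print(q,np.mean(q,0),np.degrees(np.arctan2(d[1],d[0])),np.linalg.norm(d))
print(onz('wrist',(170+297/2,40+262/2),.025),onz('wrist',(170+297/2,40+262/2),.0185))
# regrasp
Rd=tool(0,-1);Rb=Rz(78.6);ob=np.array([.4299,.2696,0.]);g=np.array([-.012,0,.032])
ctrl.movel(*pose(Rb,np.array([.4303,.02,.006]),Rd,g,.18),velocity=.25)
ctrl.goto(*pose(Rb,ob,Rd,g,.08)); ctrl.movel(*pose(Rb,ob,Rd,g),velocity=.12)
ctrl.grab(50); st=ctrl.get_state(); print(st['grip_width'],st['position'],st['contact_force'],st['t'])
ctrl.movel(*pose(Rb,ob,Rd,g,0,.13),velocity=.2); print(ctrl.get_state()['grip_width'])
E
```

```text
c [ 0.431 -0.003  0.013] len 0.08001953717292148 0.06075225597045123 dir 78.15196746691868 -11.297000947618018
c [ 0.4311 -0.0027  0.013 ] len 0.06462491860547802 0.04602863992158115 dir 78.56662140707861 -11.30095074559389
[array([0.4366, 0.1149, 0.086 ]), array([0.4675, 0.0835, 0.086 ])] [0.4521 0.0992 0.086 ] -45.434309943035046 0.04398956181703394
[0.4381 0.0283 0.025 ] [0.438  0.0276 0.0185]
0.039062636355633985 [0.4278 0.258  0.0136] [-0.247  -0.8039  5.597 ] 19.875
0.03889144631056079
```

```bash
python3 - <<'E'
from plan import *
Rd=tool(0,-1);Rb=Rz(78.5);g=np.array([-.012,0,.032]);ob=np.array([.4308,-.0038,.006])
ctrl.movel(*pose(Rb,ob,Rd,g,0,.125),velocity=.2)
ctrl.movel(*pose(Rb,ob,Rd,g,0,.012),velocity=.12)
f0=ctrl.get_state()['contact_force']
for u in (.008,.004,.002,.001,0,-.001,-.002):
    ctrl.movel(*pose(Rb,ob,Rd,g,0,u),velocity=.03); f=ctrl.get_state()['contact_force']; print(u,f-f0)
    if np.linalg.norm(f-f0)>4: break
print(ctrl.get_state()['position'],ctrl.get_state()['t'])
cv2.imwrite('pics/s4.png',viewer.get_image('side')[230:330,240:360].repeat(5,0).repeat(5,1))
E
```

```text
0.008 [-1.6007  0.1342 -0.5026]
0.004 [-1.2329  0.4471  0.3083]
0.002 [-0.2326  0.9301 -0.949 ]
0.001 [-0.7827  0.6655 -0.7498]
0 [-3.1589  0.3114  8.6738]
[ 0.4285 -0.0156  0.0196] 24.6
```

```bash
python3 - <<'E'
from plan import *
Rd=tool(0,-1);Rb=Rz(78.5);g=np.array([-.012,0,.032]);ob=np.array([.4308,-.0038,.006])
ctrl.open_jaws(); ctrl.sleep(.2); ctrl.movel(*pose(Rb,ob,Rd,g,.15),velocity=.2)
look(dict(toe_block=.006,block_toe=.006,key_grip=.074),'w5')
im=cv2.imread('pics/w5.png'); cv2.imwrite('pics/c5.png',im[40:340,170:470].repeat(2,0).repeat(2,1))
print(ctrl.get_state()['t'])
for yaw in (-45,135):  # tool-y perpendicular to wing: tool x along wing
    print(yaw,ctrl.inverse_kinematics([.452,.102,.064],[180,0,yaw]))
E
```

```text
toe_block [314.4 203.1] 0.75 [ 0.4294 -0.0017  0.006 ]
block_toe [317.3 169.6] 0.66 [0.4374 0.0254 0.006 ]
key_grip [318.4  60.2] 0.9 [0.4533 0.1018 0.074 ]
key_grip [316.8 125.9] 0.21 [0.444  0.0605 0.074 ]
26.775
-45 [  3.2263  25.8756 109.0156  -0.      45.1088 138.2263]
135 [  3.2263  25.8756 109.0156   0.      45.1088 -41.7737]
```

View pics/c5.png

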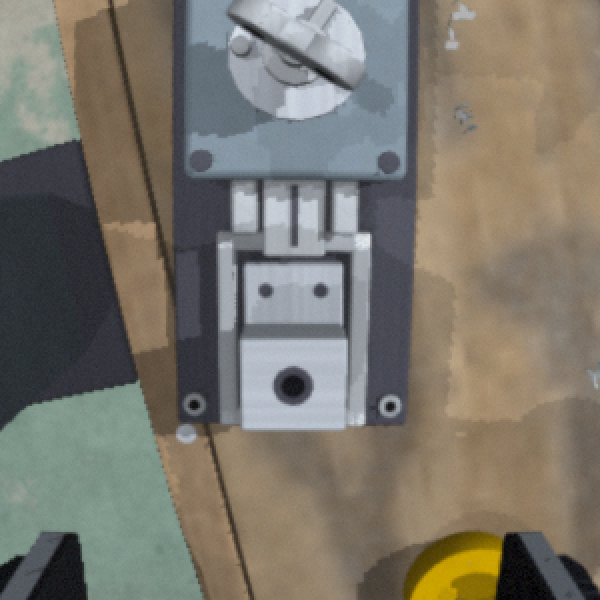

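The block is seated inside the walls at (295,345), toe towards the housing. Now to wind the key.

```bash
cat > key.py <<'E'
from plan import *
K=np.array([.4522,.1018])
def tz(): s=ctrl.get_state(); return s['torque'][2],np.linalg.norm(s['contact_force'])
def turn(total,step):
    q=np.array(ctrl.get_state()['joint_positions']); j0=q[5]; d=0
    while d<total:
        d=min(d+step,total); q[5]=j0+d; ctrl.move_joints(q); t=tz(); s=ctrl.get_state(); print(round(d,1),round(s['joint_positions'][5]-j0,1),np.round(t,2),round(s['effort'][5],2),round(s['grip_width'],4))
        if abs(t[0])>.7: break
E
python3 - <<'E'
from key import *
ctrl.goto([*K,.13],[180,0,135]); ctrl.movel([*K,.064],velocity=.12)
print(ctrl.get_state()['joint_positions'][5],tz())
ctrl.grab(50); print(ctrl.get_state()['grip_width'],ctrl.get_state()['position'],tz())
turn(150,30); print(ctrl.get_state()['t'])
E
```

```text
-41.77893792553156 (np.float64(-0.056222989973636756), np.float64(0.761589392993056))
0.007930818805126583 [0.4532 0.1026 0.0644] (np.float64(0.05335658394137603), np.float64(6.726796451969826))
30 29.8 [-0.13  2.49] 0.05 0.0078
60 59.8 [-0.09  4.39] 0.04 0.008
90 89.9 [-0.09  5.86] -0.0 0.0078
120 119.7 [-0.08  7.  ] 0.03 0.0078
150 149.6 [-0.1   7.17] 0.03 0.0079
31.7083
```

```bash
python3 - <<'E'
from key import *
ctrl.open_jaws(); ctrl.movel([*K,.11],velocity=.15)
q=np.array(ctrl.get_state()['joint_positions']); q[5]-=180; ctrl.move_joints(q)
ctrl.movel([*K,.064],velocity=.12)
print(ctrl.get_state()['joint_positions'][5],tz()); ctrl.grab(50); print(ctrl.get_state()['grip_width'],tz())
turn(56,28); turn(40,4); print(ctrl.get_state()['t'])
E
```

```text
-71.9028382399477 (np.float64(-0.009206608194035555), np.float64(0.551095679896795))
0.008017381192659155 (np.float64(0.12254681093368333), np.float64(6.917694106315109))
28 27.8 [-0.07  5.03] 0.07 0.0077
56 55.8 [-0.01  8.72] 0.05 0.0078
4 3.8 [-0.    3.76] 0.17 0.0077
8 7.8 [-0.03  5.29] 0.18 0.0077
12 11.8 [-0.01  5.42] 0.11 0.008
16 15.8 [0.98 5.74] 1.15 0.0078
38.85
```

The torque jumped after about 222° in total, matching the stop. Release and check.

```bash
python3 - <<'E'
from key import *
ctrl.open_jaws(); ctrl.sleep(.3); ctrl.movel([*K,.14],velocity=.15)
Rd=tool(0,-1);Rb=Rz(78.5);g=np.array([-.012,0,.032]);ob=np.array([.4308,-.0038,.006])
ctrl.goto(*pose(Rb,ob,Rd,g,.15))
look(dict(toe_block=.006,block_toe=.006,keeper_tip=.0185,nest_toe=.006,key_grip=.074),'w6')
im=cv2.imread('pics/w6.png'); cv2.imwrite('pics/c6.png',im[40:340,170:470].repeat(2,0).repeat(2,1))
print(ctrl.get_state()['t'])
E
```

```text
toe_block [312.8 204.4] 0.6 [ 0.428 -0.002  0.006]
keeper_tip [314.7 189.6] 0.73 [0.4326 0.0118 0.0185]
nest_toe [317.  169.6] 0.98 [0.4373 0.0256 0.006 ]
key_grip [317.9  60.6] 0.93 [0.453  0.1018 0.074 ]
41.6917
```

View pics/c6.png

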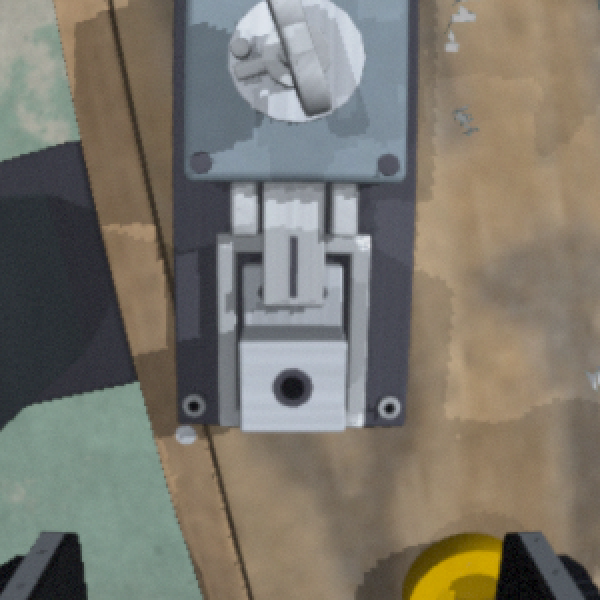

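The lug sits beside the pin at (245,60), and the keeper tip at (293,303) covers the toe of the seated block. Handing in.

```bash
python3 -c "
from rig import ctrl
print(ctrl.sign_off())"
```

```text
the job is handed in; nothing more can be done
None
```

I turned the block onto its foot, seated it in the nest toe to the housing, wound the key to its stop with the keeper over the toe, and handed the job in at about 42 s; the verdict was not shown.

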